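# Find the clamp weight by heft and load the glue clamp

### The arm

A 6-joint arm with a two-finger parallel gripper is mounted at the origin on the work surface. World frame = base frame: x ahead of the robot, y to its left, z up, the work surface at z = 0. Lengths are in m, angles in rad, forces in N, time in s.
With the tool pointing down it reaches from about 0.275 to 0.875 m from the base axis. Payload 12.5 kg.
Tool frame: the origin (TCP) lies midway between the tips of the shut fingers; the grasp point (between the pads) lies ctrl.hold_point_z behind it (ctrl.hold_point_z is the distance from the TCP to the grasp point, in m); z points along the fingers, y is the direction in which the jaws open and shut (so a half turn about z gives the same grasp; the last joint's range is limited). The gripper opens to 85 mm and grips with 20 to 120 N. Pads are 22 mm wide; open, the fingers measure 114 mm over their backs; the gripper's body (76 mm by 85 mm) begins 54 mm behind the grasp point. The pads swing forward as they close: fully open they stand 13 mm farther back than shut.
Start: joints at [1.088, 0.351, 1.652, -0, 1.139, -0.085], TCP at [0.213, 0.507, 0.231] pointing down, gripper open.
Joint ranges: [-2.75, 2.75], [-0.79, 2.1], [0.01, 2.65], [-1.57, 4.71], [0.07, 3.14], [-2.87, 2.87]. Speed limits (rad/s): [2.22, 2.22, 2.79, 3.14, 3.14, 3.14].

### API

Orientations are given as a unit quaternion [x, y, z, w].
In Python, from cell import ctrl, capture, camera_model, ticket gives the robot as it stands.
- The arm moves only by the tool move_arm, never from a script. Its argument "commands" is one flat list of numbers, 5 for each row, row after row: the gripper's target within -1 to 1 (shut at 1, half-way at 0, fully open at -1), then the shift along the tool's x, y, z in m, then the turn about the tool's z in degrees. In form: [gripper, tx, ty, tz, turn, gripper, tx, ty, tz, turn, ...]. A call has 1 to 20 rows; each row shifts and turns the commanded pose from where the row before left it, along the tool's axes as they then stand; what a row does not reach is not made up. A row lasts 1/12 s, in which the tool goes at most 41.7 mm and 7.16 degrees, less where a joint would pass 70% of its speed; a pose out of reach is approached as far as the arm can. A call is refused whole if a number of a shift passes 0.0417 or a number of a turn 7.16, either way. A call with a gripper value outside its range is refused whole. The fingers move at their own pace and stop on an object; the grip force is fixed at half the most. Time passes only in rows, so rows that do not move let the fingers close. It gives the time, the measured TCP pose, the force and the opening at its end, in the units of the state.
- ctrl.get_state(): the state, without advancing time (a new reading comes with each control period).
- capture(name): name is "side" or "top" or "wrist"; returns (picture, depth): 400x640x3 uint8, blue, green, red; 400x640 float32, m along the optical axis (not along the pixel's ray), 0 where there is no reading.
- camera_model(name): a dict with "mtx" (3x3 intrinsics, pixels), "k1" (the pictures are not rectified: a ray, as slopes to the right and down, at radius r is drawn at 1 + k1 r^2 times it, then the intrinsics apply), "extrinsics" (4x4, takes a point from camera to world coordinates); the wrist camera has in their place "mount" (4x4, takes a point from camera to tool coordinates, whose origin is the TCP and whose axes are the flange's). Camera axes: x right, y down, z forward; pixel columns grow to the right and rows downward; lengths in m; the calibration is good to about 2 mm. A picture is of the moment at which its call begins: read the wrist's pose just before it. camera_model takes no time and is no camera call.
- ticket.sign_off(): hands the job in, once; it reports no verdict.
The state is a dict: "clock": time; "q": joint angles; "dq": joint speeds; "effort": joint torques, N m; "tool_pos": TCP position; "tcp_rot": TCP orientation; "ft_force": force on the tool from outside, world axes, zero at the start; "wrist_torque": the same for the moment, N m; "opening": finger opening in m.
Only numpy, scipy, OpenCV 4.12 (cv2) and the standard library are available. Lean on these libraries where they do the work, as an engineer would, in place of code of your own. Each camera call takes 0.05 s, during which the arm holds its last target.

### The job

One of the three identical closed boxes holds the steel clamp weight, the other two only beech dummies: heft each closed box in turn, from the one farthest from the glue clamp to the one nearest it, putting each back upright on the bench, to find the heavy one. Take the lid off the heavy box, lay it flat on the bench, lift out the weight and set it gently on the clamp's round pad on the door-frame joint, so that it presses the pad right down. Never have two boxes open or tip a box over, keep the lids of the other boxes on, and leave the glue bottle, the strip of moulding and the roll of tape where they are.

Things in the scene. Friction and masses are not known exactly. Their poses are not given: they have to be found in the camera images.
- pad (a joint): Travel of the clamp's round pad: 0 m = up (empty), 0.012 m = fully down on its stop. It slides straight down on a soft spring (0.5 N to start, 3.1 N fully down), so the steel weight pushes it fully down and holds it there; a beech dummy or a lid barely moves it.
- pad_top (a point): Centre of the upper face of the clamp's flat round aluminium pad, 84 mm across, 8 mm thick, facing up; 78 mm above the bench when empty. Under it are a spring housing 48 mm across and a steel foot 70 mm square.
- frame: Corner of a wooden door frame, fixed to the bench, 22 mm thick; origin on the bench under the corner joint, right below the clamp's pad. One member, 85 mm wide, runs from 65 mm before to 235 mm beyond the origin along its x; the other, 70 mm wide, runs 343 mm along its -y.
- box_1_center (a point): Loose plywood box, farthest from the clamp. 110 (x, long) x 58 (y) x 80 mm (z), walls 4 mm; the point is its centre, 40 mm above its underside. Lift it across its 58 mm width. It weighs, closed, 0.26 to 0.38 kg with a beech dummy inside, 0.65 to 0.90 kg with the steel weight: one of the three has the weight, at random.
- box_1_knob (a point): Where the middle of the grip knob of the part inside box 1 stands (within 4 mm): 60 mm above the box's underside, 20 mm below its rim. The part, steel or beech, is 64 mm tall: round body 44 mm across, 36 tall; neck 14 across, 12 tall; knob 24 across, 16 tall; its foot is 56 mm below this point. Fingers have room inside along the box's x (102 mm inside; 50 mm along y).
- lid_1_grip (a point): Centre of the bar handle on the loose lid of box 1: bar 60 (x) x 14 (y) x 18 mm (z), on a plate 110 x 54 x 8 mm whose 5 mm deep plug sits in the box with 2 mm play; 50 g. The point is 9 mm below the bar's top, 9 mm above the plate and 22 mm above the plug's underside; lid on, it is 57 mm above the box's centre. Lift straight off; it lies flat on its plug.
- box_2_center (a point): Identical box, the middle one. 110 (x, long) x 58 (y) x 80 mm (z), walls 4 mm; the point is its centre, 40 mm above its underside. Lift it across its 58 mm width. It weighs, closed, 0.26 to 0.38 kg with a beech dummy inside, 0.65 to 0.90 kg with the steel weight: one of the three has the weight, at random.
- box_2_knob (a point): Where the middle of the grip knob of the part inside box 2 stands (within 4 mm): 60 mm above the box's underside, 20 mm below its rim. The part, steel or beech, is 64 mm tall: round body 44 mm across, 36 tall; neck 14 across, 12 tall; knob 24 across, 16 tall; its foot is 56 mm below this point. Fingers have room inside along the box's x (102 mm inside; 50 mm along y).
- lid_2_grip (a point): Centre of the bar handle on the loose lid of box 2: bar 60 (x) x 14 (y) x 18 mm (z), on a plate 110 x 54 x 8 mm whose 5 mm deep plug sits in the box with 2 mm play; 50 g. The point is 9 mm below the bar's top, 9 mm above the plate and 22 mm above the plug's underside; lid on, it is 57 mm above the box's centre. Lift straight off; it lies flat on its plug.
- box_3_center (a point): Identical box, nearest to the clamp. 110 (x, long) x 58 (y) x 80 mm (z), walls 4 mm; the point is its centre, 40 mm above its underside. Lift it across its 58 mm width. It weighs, closed, 0.26 to 0.38 kg with a beech dummy inside, 0.65 to 0.90 kg with the steel weight: one of the three has the weight, at random.
- box_3_knob (a point): Where the middle of the grip knob of the part inside box 3 stands (within 4 mm): 60 mm above the box's underside, 20 mm below its rim. The part, steel or beech, is 64 mm tall: round body 44 mm across, 36 tall; neck 14 across, 12 tall; knob 24 across, 16 tall; its foot is 56 mm below this point. Fingers have room inside along the box's x (102 mm inside; 50 mm along y).
- lid_3_grip (a point): Centre of the bar handle on the loose lid of box 3: bar 60 (x) x 14 (y) x 18 mm (z), on a plate 110 x 54 x 8 mm whose 5 mm deep plug sits in the box with 2 mm play; 50 g. The point is 9 mm below the bar's top, 9 mm above the plate and 22 mm above the plug's underside; lid on, it is 57 mm above the box's centre. Lift straight off; it lies flat on its plug.
- glue: Bystander: yellow glue bottle, 60 mm across, 170 mm tall; origin at the centre of its underside.
- offcut: Bystander: strip of moulding 240 (y) x 30 x 22 mm lying on the bench; origin at the centre of its underside.
- tape: Bystander: roll of paper tape lying flat, 90 mm across, 25 mm tall; origin at the centre of its underside.
Mind the look-alikes: they are no part of the job. What is shaped like the part that bears box_3_center but turquoise is not meant. What is shaped like the part that bears lid_3_grip but blue is not meant.

How it is judged:
On the way, in this order (a step that is already met when the one before it is completed fails the run):
1. the farthest box has been hefted: lifted clear of the bench by at least 12 mm with its lid on (height (world z) of box_1_center above 0.052 m and distance between lid_1_grip and box_1_center below 0.065 m), for 0.2 s.
2. the middle box has been hefted: lifted clear of the bench by at least 12 mm with its lid on (height (world z) of box_2_center above 0.052 m and distance between lid_2_grip and box_2_center below 0.065 m), for 0.2 s.
3. the nearest box has been hefted: lifted clear of the bench by at least 12 mm with its lid on (height (world z) of box_3_center above 0.052 m and distance between lid_3_grip and box_3_center below 0.065 m), for 0.2 s.
4. the lid is off one box ((distance between lid_1_grip and box_1_center above 0.09 m or distance between lid_2_grip and box_2_center above 0.09 m or distance between lid_3_grip and box_3_center above 0.09 m)), for 0.2 s.
At the end, for the whole second after the job is handed in: The pad is at rest, pressed down by more than 10 mm of its 12 mm travel by the steel weight; all three boxes stand upright (within 0.1 rad) on the bench; the lid of the opened box lies flat (within 0.15 rad) on the bench, the other lids are on their boxes ((distance between lid_1_grip and box_1_center above 0.09 m or distance between lid_2_grip and box_2_center above 0.09 m or distance between lid_3_grip and box_3_center above 0.09 m) and value of joint pad above 0.01 m and velocity of joint pad below 0.01 m/s and height (world z) of each of box_1_center, box_2_center, box_3_center below 0.046 m and angle between each of box_1_center, box_2_center, box_3_center's own z axis and vertical below 0.1 rad and (distance between lid_1_grip and box_1_center below 0.065 m or height (world z) of lid_1_grip below 0.032 m) and (distance between lid_2_grip and box_2_center below 0.065 m or height (world z) of lid_2_grip below 0.032 m) and (distance between lid_3_grip and box_3_center below 0.065 m or height (world z) of lid_3_grip below 0.032 m) and angle between each of lid_1_grip, lid_2_grip, lid_3_grip's own z axis and vertical below 0.15 rad); the robot touches nothing.
It fails at once if the lids of two boxes are off ((distance between lid_1_grip and box_1_center above 0.09 m and distance between lid_2_grip and box_2_center above 0.09 m) or (distance between lid_1_grip and box_1_center above 0.09 m and distance between lid_3_grip and box_3_center above 0.09 m) or (distance between lid_2_grip and box_2_center above 0.09 m and distance between lid_3_grip and box_3_center above 0.09 m)).
It fails at once if a box is tipped by more than 0.5 rad (angle between any of box_1_center, box_2_center, box_3_center's own z axis and vertical above 0.5 rad).
It fails at once if the pad is struck or pressed with more than 40 N (weight dropped or slammed) (contact force between pad and anything else above 40 N).
It fails at once if glue bottle, moulding strip or roll of tape moved by more than 30 mm (distance of any of glue, offcut, tape from where it was at the start of the episode above 0.03 m).
It also fails if it takes over 72 s, if anything falls off the work surface, if the arm or the gripper's body presses on something with over 40 N, if the wrist force passes 120 N, or if a joint passes its speed limit or range.

## Working session

There is one attempt and no reset: what is moved stays moved. The work goes in short steps, Python scripts to look and compute and a tool call to move; the robot and the scene stay as the last step left them, time stands still between calls to the robot, and variables do not carry over. Pictures are saved under pics/ and viewed, and the job is handed in when it is done.

Besides the shell and the picture viewer there is one more tool, called as a command line: name --argument value ..., lists and objects as JSON in quotes. move_arm: Moves the arm, as the interface text tells. Its arguments: {"type":"object","properties":{"commands":{"type":"array","items":{"type":"number"}}},"required":["commands"]}

```bash
ls; mkdir -p pics; cat > h.py <<'E'
import numpy as np,cv2
from cell import ctrl,capture,camera_model,ticket
E
python3 - <<'E'
from h import *
s=ctrl.get_state(); print(s, ctrl.hold_point_z)
for n in ("side","top"):
    p,d=capture(n); cv2.imwrite(f"pics/{n}0.png",p); np.savez(f"{n}0.npz",p=p,d=d)
    m=camera_model(n); print(n,m)
print(camera_model("wrist"))
E
```

```text
pics
{'clock': 0.0, 'q': array([ 1.08837633e+00,  3.51256243e-01,  1.65244182e+00, -1.38295701e-05,
        1.13908354e+00, -8.46136437e-02]), 'dq': array([-2.27600858e-04,  8.63658743e-04, -1.51738743e-03,  2.10817271e-03,
       -1.61203438e-04,  6.53881630e-05]), 'effort': array([-5.39704183e-05, -5.06096077e+01, -2.91412157e+01, -8.87343754e-05,
        4.41505574e-03,  3.75493335e-05]), 'tool_pos': array([0.21289839, 0.50675935, 0.23074072]), 'tcp_rot': array([ 1.97591374e-01,  9.80284293e-01, -5.72497976e-04, -1.60266620e-04]), 'ft_force': array([ 0.7792126 , -0.20703225,  0.55008412]), 'wrist_torque': array([0.00922459, 0.01137693, 0.00201901]), 'opening': 0.0852187239488333} 0.0187
side {'mtx': array([[380.95859672,   0.        , 322.31070505],
       [  0.        , 380.95859672, 192.0973312 ],
       [  0.        ,   0.        ,   1.        ]]), 'k1': -0.032791121723047774, 'extrinsics': array([[ 0.722451  , -0.52764988,  0.44682229,  0.16454319],
       [-0.69139569, -0.54565732,  0.4735294 , -0.31392664],
       [-0.00604588, -0.6510328 , -0.75902552,  0.71848976],
       
[... 351 characters left out ...]
0344432,  0.0049609 ,  0.09406575],
       [-0.00518455, -0.06828936, -0.99765209,  1.11786652],
       [ 0.        ,  0.        ,  0.        ,  1.        ]])}
{'mtx': array([[358.1330575 ,   0.        , 318.48447112],
       [  0.        , 358.1330575 , 198.25168095],
       [  0.        ,   0.        ,   1.        ]]), 'k1': 0.02505557218505631, 'mount': array([[ 2.37911856e-04, -9.58309101e-01, -2.85733461e-01,
         7.16839820e-02],
       [ 9.99999966e-01,  2.58964223e-04, -3.58933270e-05,
         1.01317851e-03],
       [ 1.08391646e-04, -2.85733443e-01,  9.58309130e-01,
        -1.41527540e-01],
       [ 0.00000000e+00,  0.00000000e+00,  0.00000000e+00,
         1.00000000e+00]])}
```

View pics/top0.png

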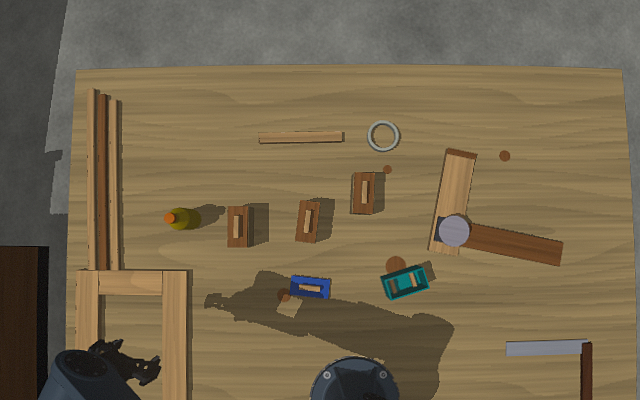

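View pics/side0.png

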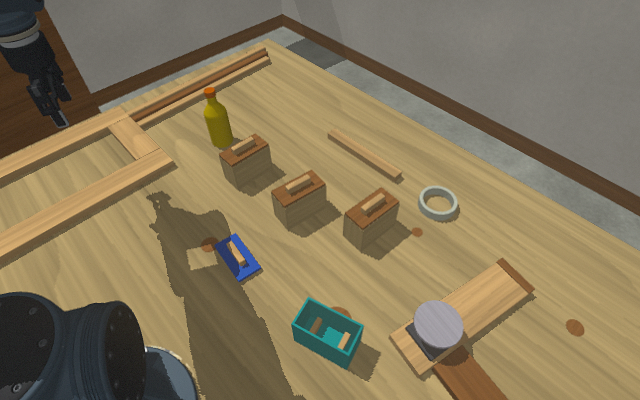

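```bash
cat >> h.py <<'E'
def cloud(n,d,T=None):
    m=camera_model(n);K=m["mtx"]
    v,u=np.mgrid[0:400,0:640]
    uv=np.stack([u,v],-1).reshape(-1,1,2).astype(np.float64)
    r=cv2.undistortPoints(uv,K,np.array([m["k1"],0,0,0,0.])).reshape(400,640,2)
    P=np.concatenate([r,np.ones((400,640,1))],-1)*d[...,None]
    E=m["extrinsics"] if T is None else T
    return P@E[:3,:3].T+E[:3,3]
E
python3 - <<'E'
from h import *
z=np.load("top0.npz");W=cloud("top",z["d"]);p=z["p"]
ok=z["d"]>0
def rep(name,mask):
    n,l,st,c=cv2.connectedComponentsWithStats(mask.astype(np.uint8))
    for i in range(1,n):
        if st[i,4]<25: continue
        w=W[l==i]; r=cv2.minAreaRect((w[:,:2]*1000).astype(np.float32))
        print(name,c[i].round(),st[i,4],"z",np.median(w[:,2]).round(4),"ctr",np.round(r[0],1),np.round(r[1],1),round(r[2],1),"mean",(w.mean(0)*1000).round(1))
inb=ok&(W[...,1]>-.5)&(W[...,1]<.65)&(W[...,0]>0.2)&(W[...,0]<.9)
rep("bar",inb&(W[...,2]>.098)&(W[...,2]<.115))
rep("plate",inb&(W[...,2]>.081)&(W[...,2]<.115))
rep("pad",inb&(W[...,2]>.07)&(W[...,2]<.082))
rep("low",inb&(W[...,2]>.012)&(W[...,2]<.04))
rep("tall",inb&(W[...,2]>.12))
E
```

```text
bar [364. 192.] 128 z 0.1067 ctr [583.9 -21. ] [14.2 58.3] 86.9 mean [584.2 -20.7 106.5]
bar [183. 219.] 140 z 0.1097 ctr [514.4 463.8] [50.1 59.1] 77.4 mean [513.9 455.1 108.9]
bar [307. 221.] 124 z 0.1066 ctr [508.4 129.1] [14.  58.8] 82.8 mean [508.2 129.1 106.5]
bar [236. 227.] 131 z 0.1066 ctr [493.1 315.9] [57.6 14.9] 1.3 mean [492.8 315.7 106.5]
plate [363. 193.] 862 z 0.0892 ctr [584.2 -20.9] [ 57.6 110.3] 87.2 mean [583.3 -20.4  91.4]
plate [307. 221.] 872 z 0.0892 ctr [508.  129.3] [ 57.6 109.9] 82.9 mean [507.7 129.   91.2]
plate [237. 227.] 886 z 0.0891 ctr [494.4 315.9] [110.   57.4] 0.7 mean [493.9 314.6  91.3]
plate [185. 219.] 188 z 0.1076 ctr [514.6 463.5] [50.5 59.5] 77.4 mean [514.  452.5 103.9]
pad [248. 222.] 56 z 0.0771 ctr [505.1 287.8] [ 2.9 88.7] 89.6 mean [505.2 287.6  76.2]
pad [453. 231.] 702 z 0.079 ctr [ 481.2 -263.3] [80.1 81. ] 24.7 mean [ 480.9 -262.7   78.8]
pad [422. 281.] 79 z 0.0793 ctr [ 351.  -163.6] [59.3 49.3] 17.5 mean [ 347.2 -176.2   78.1]
pad [393. 278.] 30 z 0.0792 ctr [356.  -95.5] [ 4.6 41.6] 17.1 mean [357.2 -98.   78.1]
pad [397. 295.
[... 471 characters left out ...]
 ctr [517.2 449.3] [57.7 24.4] 4.6 mean [513.7 444.4  25.6]
low [399. 272.] 63 z 0.0265 ctr [ 366.8 -125.1] [  2.4 105.2] 18.6 mean [ 366.6 -124.6   26. ]
low [163. 294.] 2383 z 0.0228 ctr [284.8 560.8] [170.2 177.5] 0.5 mean [303.4 539.7  22.6]
low [406. 284.] 210 z 0.0233 ctr [ 337.4 -140.5] [41.2 96.3] 17.4 mean [ 332.9 -146.2   24.5]
low [309. 287.] 640 z 0.0151 ctr [323.5 125.6] [110.   54.6] 83.6 mean [324.  125.9  17.8]
tall [174. 218.] 243 z 0.1419 ctr [515.2 465.1] [33. 39.] 89.8 mean [515.2 463.5 147.1]
tall [ 93. 374.] 4577 z 0.5101 ctr [240.2 476.1] [190.   78.9] 76.6 mean [249.  473.5 477.4]
tall [148. 370.] 32 z 0.3318 ctr [201.7 448.1] [11.8  3.2] 83.3 mean [200.9 446.9 329.5]
```

```bash
cat >> h.py <<'E'
from scipy.spatial.transform import Rotation as R
def go(x,y,z,ey=None,s=None):
    """mm target TCP, ey=world dir of tool y in deg (mod 180); prints turn, then shift in the turned tool axes"""
    s=s or ctrl.get_state();M=R.from_quat(s["tcp_rot"]).as_matrix()
    a=np.degrees(np.arctan2(M[1,1],M[0,1])); t=0
    if ey is not None: t=-((ey-a+90)%180-90)
    M2=M@R.from_euler('z',t,degrees=True).as_matrix()
    d=M2.T@(np.array([x,y,z])-s["tool_pos"]*1000)
    print("t",round(s["clock"],2),"pos",(s["tool_pos"]*1000).round(1),"ey",round(a,1),"q6",s["q"][5].round(2),"F",s["ft_force"].round(2),"open",round(s["opening"],4))
    print("  turn",round(t,2),"then shift mm",d.round(1))
E
python3 - <<'E'
from h import *
go(494.4,316,231,91); go(494.4,316,40,91)
E
```

```text
t 0.1 pos [212.9 506.8 230.8] ey 67.2 q6 -0.08 F [ 0.39 -0.44 -0.27] open 0.0853
  turn -23.79 then shift mm [-2.781e+02 -1.957e+02 -1.000e-01]
t 0.1 pos [212.9 506.8 230.8] ey 67.2 q6 -0.08 F [ 0.39 -0.44 -0.27] open 0.0853
  turn -23.79 then shift mm [-278.2 -195.5  190.9]
```

move_arm --commands '[-1, 0, 0, 0, -5.95, -1, 0, 0, 0, -5.95, -1, 0, 0, 0, -5.95, -1, 0, 0, 0, -5.95, -1, -0.0278, -0.0196, 0, 0, -1, -0.0278, -0.0196, 0, 0, -1, -0.0278, -0.0196, 0, 0, -1, -0.0278, -0.0196, 0, 0, -1, -0.0278, -0.0196, 0, 0, -1, -0.0278, -0.0196, 0, 0, -1, -0.0278, -0.0196, 0, 0, -1, -0.0278, -0.0196, 0, 0, -1, -0.0278, -0.0196, 0, 0, -1, -0.0278, -0.0196, 0, 0, -1, 0, 0, 0.02, 0, -1, 0, 0, 0.03, 0, -1, 0, 0, 0.03, 0, -1, 0, 0, 0.01, 0, -1, 0, 0, 0, 0]'

```text
clock: 1.68
tool_pos: [0.4932, 0.3153, 0.1388]
tcp_rot: [-0.009, 1.0, -0.001, -0.002]
ft_force: [-0.2, 0.3, -0.6]
opening: 0.0854
```

```bash
python3 - <<'E'
from h import *
go(494.4,316,40,91)
p,d=capture("wrist"); cv2.imwrite("pics/w1.png",p)
E
```

```text
t 1.68 pos [493.2 315.3 138.8] ey 91.0 q6 -1.1 F [-0.16  0.28 -0.59] open 0.0854
  turn 0.01 then shift mm [-1.7  0.9 98.8]
```

View pics/w1.png

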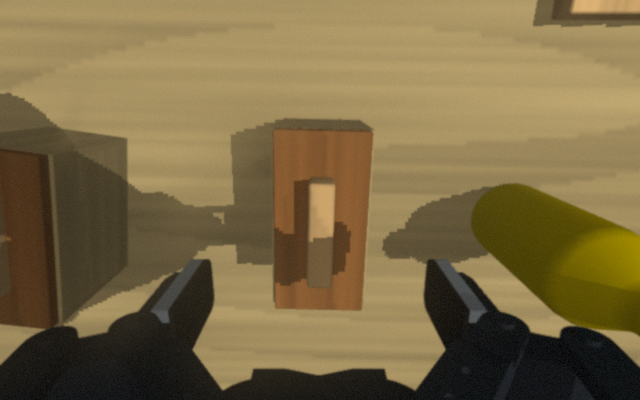

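The box lid spans columns 272–372, centred between the fingers (213 and 425). Descend, grip and lift.

move_arm --commands '[-1, 0, 0, 0.02, 0, -1, -0.001, 0.001, 0.025, 0, -1, 0, 0, 0.025, 0, -1, 0, 0, 0.02, 0, -1, 0, 0, 0.009, 0, -1, 0, 0, 0, 0, 1, 0, 0, 0, 0, 1, 0, 0, 0, 0, 1, 0, 0, 0, 0, 1, 0, 0, 0, 0, 1, 0, 0, 0, 0, 1, 0, 0, 0, 0, 1, 0, 0, 0, 0]'

```text
clock: 2.82
tool_pos: [0.4965, 0.3175, 0.0445]
tcp_rot: [-0.009, 1.0, 0.001, 0.001]
ft_force: [-1.2, -0.7, 6.8]
opening: 0.057
```

move_arm --commands '[1, 0, 0, -0.005, 0, 1, 0, 0, -0.01, 0, 1, 0, 0, -0.01, 0, 1, 0, 0, -0.005, 0, 1, 0, 0, 0, 0, 1, 0, 0, 0, 0, 1, 0, 0, 0, 0, 1, 0, 0, 0, 0, 1, 0, 0, 0, 0, 1, 0, 0, 0, 0]'

```text
clock: 3.65
tool_pos: [0.4953, 0.3169, 0.072]
tcp_rot: [-0.009, 1.0, -0.0, -0.0]
ft_force: [-0.2, 0.2, -2.9]
opening: 0.0572
```

```bash
python3 - <<'E'
from h import *
go(494.4,316,40,91)
for i in range(2):
  p,d=capture("side"); print(ctrl.get_state()["ft_force"])
cv2.imwrite("pics/s1.png",p)
E
```

```text
t 3.65 pos [495.3 316.9  72. ] ey 91.0 q6 -1.1 F [-0.22  0.19 -2.88] open 0.0572
  turn 0.01 then shift mm [ 0.9 -0.9 32. ]
[-0.60534506 -0.34147033 -2.86974287]
[ 0.17229387  0.46353882 -4.07790358]
```

View pics/s1.png

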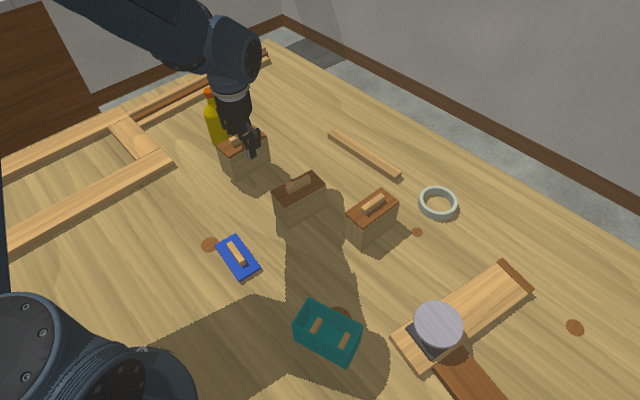

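Box 1 (lifted about 28 mm in the side view) pulls about 3.3 N, so it is light. Put it back.

move_arm --commands '[1, 0, 0, 0.01, 0, 1, 0, 0, 0.01, 0, 1, 0, 0, 0.004, 0, 1, 0, 0, 0.003, 0, 1, 0, 0, 0.001, 0, 1, 0, 0, 0, 0]'

```text
clock: 4.25
tool_pos: [0.4949, 0.3167, 0.0446]
tcp_rot: [-0.009, 1.0, -0.0, -0.001]
ft_force: [-3.7, -2.3, 5.4]
opening: 0.0574
```

```bash
python3 - <<'E'
from h import *
go(494.4,316,40,91)
E
```

```text
t 4.25 pos [494.9 316.7  44.6] ey 91.0 q6 -1.1 F [-3.7  -2.33  5.44] open 0.0574
  turn 0.01 then shift mm [ 0.5 -0.7  4.6]
```

move_arm --commands '[-1, 0, 0, 0, 0, -1, 0, 0, 0, 0, -1, 0, 0, 0, 0, -1, 0, 0, -0.01, 0, -1, 0, 0, -0.025, 0, -1, 0, 0, -0.035, 0, -1, 0, 0, -0.03, 0, -1, 0, 0, 0, 4.1, -1, 0, 0, 0, 4.1]'

```text
clock: 5.0
tool_pos: [0.4964, 0.3175, 0.1472]
tcp_rot: [0.064, 0.998, 0.001, 0.002]
ft_force: [-0.6, -0.1, -0.5]
opening: 0.0856
```

```bash
python3 - <<'E'
from h import *
go(508.2,129.2,40,82.8)
E
```

```text
t 5.0 pos [496.4 317.5 147.2] ey 82.6 q6 -0.95 F [-0.64 -0.11 -0.52] open 0.0856
  turn -0.17 then shift mm [ -34.9 -185.7  106.9]
```

move_arm --commands '[-1, -0.005, -0.0265, 0, 0, -1, -0.005, -0.0265, 0, 0, -1, -0.005, -0.0265, 0, 0, -1, -0.005, -0.0265, 0, 0, -1, -0.005, -0.0265, 0, 0, -1, -0.005, -0.0265, 0, 0, -1, -0.005, -0.0265, 0, 0, -1, 0, 0, 0, 0, -1, 0, 0, 0, 0]'

```text
clock: 5.75
tool_pos: [0.5073, 0.1277, 0.145]
tcp_rot: [0.064, 0.998, 0.0, 0.0]
ft_force: [-0.2, 0.6, 1.4]
opening: 0.0854
```

```bash
python3 - <<'E'
from h import *
go(508.2,129.2,40,82.8)
E
```

```text
t 5.75 pos [507.3 127.7 145. ] ey 82.7 q6 -1.29 F [-0.2   0.61  1.38] open 0.0854
  turn -0.12 then shift mm [ -0.7   1.5 105. ]
```

move_arm --commands '[-1, -0.001, 0.0015, 0.025, 0, -1, 0, 0, 0.03, 0, -1, 0, 0, 0.025, 0, -1, 0, 0, 0.017, 0, -1, 0, 0, 0.006, 0, -1, 0, 0, 0, 0, 1, 0, 0, 0, 0, 1, 0, 0, 0, 0, 1, 0, 0, 0, 0, 1, 0, 0, 0, 0, 1, 0, 0, 0, 0, 1, 0, 0, -0.005, 0, 1, 0, 0, -0.01, 0, 1, 0, 0, -0.01, 0, 1, 0, 0, -0.005, 0, 1, 0, 0, 0, 0, 1, 0, 0, 0, 0, 1, 0, 0, 0, 0, 1, 0, 0, 0, 0, 1, 0, 0, 0, 0]'

```text
clock: 7.42
tool_pos: [0.5079, 0.1299, 0.0709]
tcp_rot: [0.063, 0.998, -0.0, -0.0]
ft_force: [0.3, 0.2, -3.0]
opening: 0.0572
```

```bash
python3 - <<'E'
from h import *
for i in range(3):
  p,d=capture("side"); print(ctrl.get_state()["ft_force"])
go(508.2,129.2,40,82.8)
cv2.imwrite("pics/s2.png",p)
E
```

```text
[-0.38588539  0.05052355 -3.21643254]
[ 0.55854907  0.72863037 -2.17722113]
[ 0.21359006 -1.34366796 -3.28072836]
t 7.57 pos [508.  129.9  71.1] ey 82.8 q6 -1.28 F [ 0.21 -1.34 -3.28] open 0.0577
  turn 0.01 then shift mm [-0.3 -0.7 31.1]
```

View pics/s2.png

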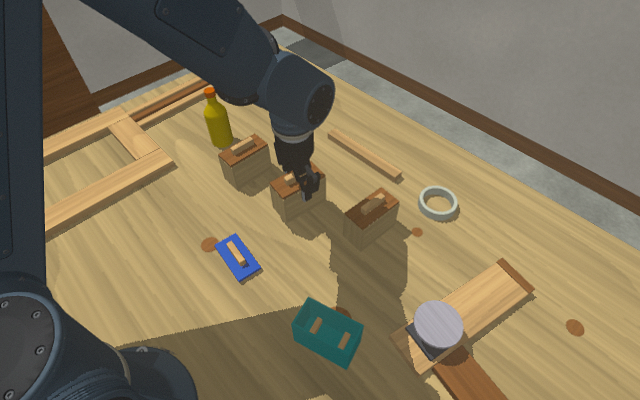

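Box 2 is lifted with its lid on and pulls about 3 N: light. Box 1 is back upright. Put box 2 back and go on to box 3.

move_arm --commands '[1, 0, 0, 0.01, 0, 1, 0, 0, 0.01, 0, 1, 0, 0, 0.004, 0, 1, 0, 0, 0.003, 0, 1, 0, 0, 0.001, 0, 1, 0, 0, 0, 0, -1, 0, 0, 0, 0, -1, 0, 0, 0, 0, -1, 0, 0, 0, 0, -1, 0, 0, -0.01, 0, -1, 0, 0, -0.025, 0, -1, 0, 0, -0.035, 0, -1, 0, 0, -0.03, 0, -1, 0, 0, 0, -4.4, -1, 0, 0, 0, 0]'

```text
clock: 8.82
tool_pos: [0.5091, 0.1301, 0.1457]
tcp_rot: [0.023, 1.0, 0.0, 0.002]
ft_force: [-0.3, 0.7, -0.8]
opening: 0.0851
```

```bash
python3 - <<'E'
from h import *
go(584.2,-20.9,40,87.2)
E
```

```text
t 8.82 pos [509.1 130.1 145.7] ey 87.4 q6 -1.36 F [-0.34  0.7  -0.77] open 0.0851
  turn 0.2 then shift mm [ -82.  -147.3  105.9]
```

move_arm --commands '[-1, -0.0137, -0.0245, 0, 0, -1, -0.0137, -0.0245, 0, 0, -1, -0.0137, -0.0245, 0, 0, -1, -0.0137, -0.0245, 0, 0, -1, -0.0137, -0.0245, 0, 0, -1, -0.0137, -0.0245, 0, 0, -1, 0, 0, 0, 0, -1, 0, 0, 0, 0, -1, 0, 0, 0, 0]'

```text
clock: 9.57
tool_pos: [0.5824, -0.0205, 0.1427]
tcp_rot: [0.025, 1.0, 0.0, -0.001]
ft_force: [-1.3, -0.1, 0.1]
opening: 0.0856
```

```bash
python3 - <<'E'
from h import *
go(584.2,-20.9,40,87.2)
E
```

```text
t 9.57 pos [582.4 -20.5 142.7] ey 87.1 q6 -1.64 F [-1.31 -0.06  0.13] open 0.0856
  turn -0.07 then shift mm [ -2.   -0.3 102.7]
```

move_arm --commands '[-1, -0.001, 0, 0.025, 0, -1, 0, 0, 0.03, 0, -1, 0, 0, 0.025, 0, -1, 0, 0, 0.016, 0, -1, 0, 0, 0.006, 0, -1, 0, 0, 0, 0, 1, 0, 0, 0, 0, 1, 0, 0, 0, 0, 1, 0, 0, 0, 0, 1, 0, 0, 0, 0, 1, 0, 0, 0, 0, 1, 0, 0, -0.005, 0, 1, 0, 0, -0.01, 0, 1, 0, 0, -0.01, 0, 1, 0, 0, -0.005, 0, 1, 0, 0, 0, 0, 1, 0, 0, 0, 0, 1, 0, 0, 0, 0, 1, 0, 0, 0, 0, 1, 0, 0, 0, 0]'

```text
clock: 11.23
tool_pos: [0.5838, -0.021, 0.0708]
tcp_rot: [0.024, 1.0, 0.0, -0.0]
ft_force: [-0.3, 0.5, -7.6]
opening: 0.0571
```

```bash
python3 - <<'E'
from h import *
for i in range(3):
  p,d=capture("side"); print(ctrl.get_state()["ft_force"])
go(584.2,-20.9,40,87.2)
cv2.imwrite("pics/s3.png",p)
E
```

```text
[-0.34546509  0.4406283  -8.50160316]
[ 1.03624649 -0.72550018 -7.77858937]
[ 0.5408252   0.05058756 -7.72720088]
t 11.38 pos [583.9 -20.9  71. ] ey 87.2 q6 -1.64 F [ 0.54  0.05 -7.73] open 0.0568
  turn 0.01 then shift mm [-0.3  0.  31. ]
```

View pics/s3.png

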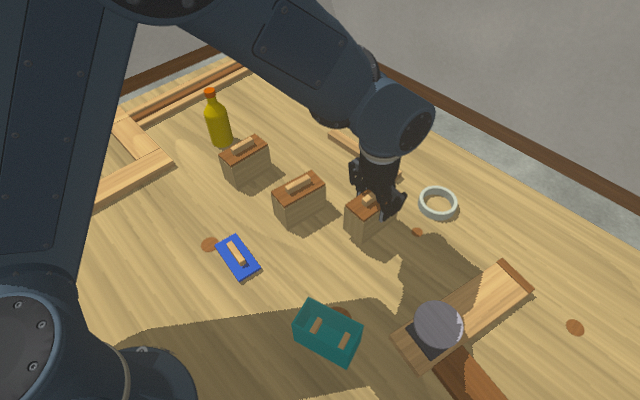

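Box 3 pulls about 7.8 N, so it holds the steel weight. Put it back, rise and re-measure.

move_arm --commands '[1, 0, 0, 0.01, 0, 1, 0, 0, 0.01, 0, 1, 0, 0, 0.004, 0, 1, 0, 0, 0.003, 0, 1, 0, 0, 0.001, 0, 1, 0, 0, 0, 0, -1, 0, 0, 0, 0, -1, 0, 0, 0, 0, -1, 0, 0, 0, 0, -1, 0, 0, -0.01, 0, -1, 0, 0, -0.025, 0, -1, 0, 0, -0.035, 0, -1, 0, 0, -0.03, 0, -1, 0, 0, -0.03, 0, -1, 0, 0, 0, 0, -1, 0, 0, 0, 0]'

```text
clock: 12.72
tool_pos: [0.585, -0.021, 0.1758]
tcp_rot: [0.024, 1.0, -0.0, 0.002]
ft_force: [0.6, -0.9, -1.3]
opening: 0.0857
```

```bash
cat >> h.py <<'E'
def wrist(name):
    s=ctrl.get_state();p,d=capture("wrist");cv2.imwrite(f"pics/{name}.png",p)
    T=np.eye(4);T[:3,:3]=R.from_quat(s["tcp_rot"]).as_matrix();T[:3,3]=s["tool_pos"]
    return p,d,cloud("wrist",d,T@camera_model("wrist")["mount"])
def rep(W,mask,name,mn=40):
    n,l,st,c=cv2.connectedComponentsWithStats(mask.astype(np.uint8))
    for i in range(1,n):
        if st[i,4]<mn: continue
        w=W[l==i]; r=cv2.minAreaRect((w[:,:2]*1000).astype(np.float32))
        print(name,c[i].round(),st[i,4],"z",np.median(w[:,2]).round(4),"ctr",np.round(r[0],1),np.round(r[1],1),round(r[2],1),"mean",(w.mean(0)*1000).round(1))
E
python3 - <<'E'
from h import *
p,d,W=wrist("w3")
near=(d>0)&(abs(W[...,0]-.584)<.1)&(abs(W[...,1]+.021)<.05)
rep(W,near&(W[...,2]>.1)&(W[...,2]<.112),"bar");rep(W,near&(W[...,2]>.083)&(W[...,2]<.112),"plate")
p,d=capture("top"); cv2.imwrite("pics/top3.png",p)
go(584.2,-20.9,80,87.2)
E
```

```text
bar [319. 206.] 1999 z 0.1048 ctr [584.5 -20.3] [13.6 59.8] 86.9 mean [583.  -20.3 104.8]
plate [318. 194.] 12552 z 0.0871 ctr [585.1 -20.5] [ 54.1 110.4] 86.9 mean [580.1 -20.3  89.9]
t 12.82 pos [583.7 -20.9 173. ] ey 87.2 q6 -1.64 F [0.02 0.11 0.  ] open 0.0857
  turn 0.01 then shift mm [-0.6  0.  93. ]
```

View pics/w3.png

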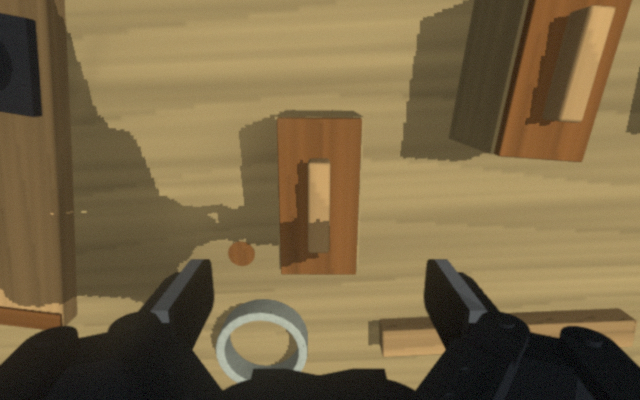

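move_arm --commands '[-1, -0.001, 0, 0.02, 0, -1, 0, 0, 0.025, 0, -1, 0, 0, 0.02, 0, -1, 0, 0, 0.012, 0, 0, 0, 0, 0.003, 0, 0, 0, 0, 0, 0, 0, 0, 0, 0, 0, 1, 0, 0, 0, 0, 1, 0, 0, 0, 0, 1, 0, 0, 0, 0, 1, 0, 0, 0, 0, 1, 0, 0, 0, 0, 1, 0, 0, 0, 0]'

```text
clock: 13.9
tool_pos: [0.5856, -0.0211, 0.0943]
tcp_rot: [0.024, 1.0, -0.0, 0.001]
ft_force: [-0.7, -0.8, 6.4]
opening: 0.0124
```

```bash
python3 - <<'E'
from h import *
p,d,W=wrist("w4")
go(584.2,-20.9,92,87.2)
E
```

```text
t 13.95 pos [585.6 -21.1  94.4] ey 87.2 q6 -1.64 F [-1.38  0.06  6.01] open 0.0122
  turn 0.0 then shift mm [1.4 0.1 2.3]
```

View pics/w4.png

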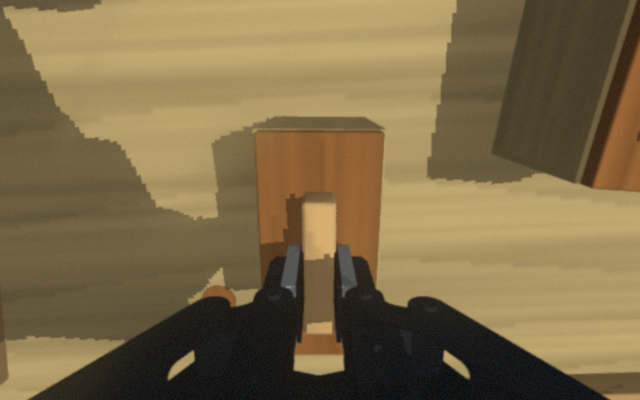

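The fingers hold the bar (opening 12 mm). Lift straight and check.

move_arm --commands '[1, 0, 0, -0.005, 0, 1, 0, 0, -0.01, 0, 1, 0, 0, -0.015, 0, 1, 0, 0, -0.02, 0, 1, 0, 0, -0.01, 0, 1, 0.02, 0.002, 0, 0, 1, 0.027, 0.0027, 0, 0, 1, 0.027, 0.0027, 0, 0, 1, 0.027, 0.0027, 0, 0, 1, 0.02, 0.002, 0, 0, 1, 0.014, 0.0014, 0, 0, 1, 0, 0, 0, 0, 1, 0, 0, 0, 0, 1, 0, 0, 0, 0]'

```text
clock: 15.12
tool_pos: [0.452, -0.0011, 0.1538]
tcp_rot: [0.024, 1.0, -0.0, 0.001]
ft_force: [0.8, 0.3, -0.1]
opening: 0.012
```

```bash
python3 - <<'E'
from h import *
p,d,W=wrist("w5")
go(450,0,19.5,87.2)
p,d=capture("side"); cv2.imwrite("pics/s5.png",p)
E
```

```text
t 15.17 pos [451.9  -1.1 153.6] ey 87.2 q6 -1.63 F [-0.3   1.35 -1.  ] open 0.0127
  turn 0.0 then shift mm [  2.1   1.  134.1]
```

View pics/w5.png

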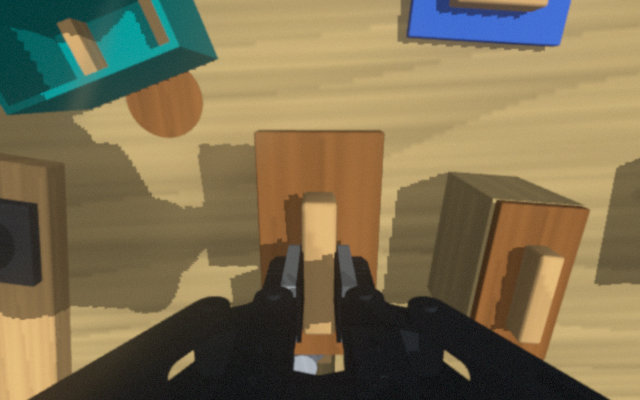

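View pics/s5.png

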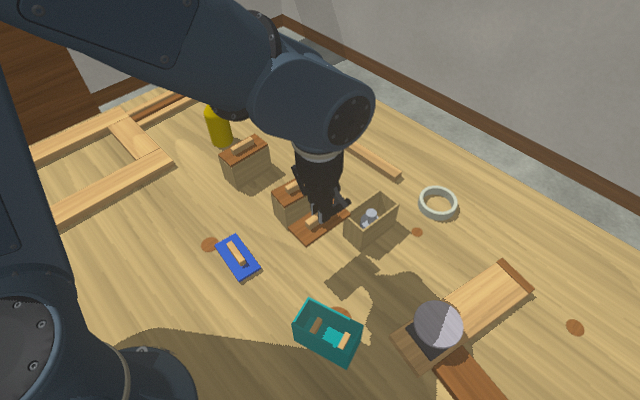

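move_arm --commands '[1, 0, 0, 0.02, 0, 1, 0, 0, 0.03, 0, 1, 0, 0, 0.03, 0, 1, 0, 0, 0.03, 0, 1, 0, 0, 0.014, 0, 1, 0, 0, 0.004, 0, 1, 0, 0, 0, 0, 1, 0, 0, 0.003, 0, 1, 0, 0, 0.002, 0, 1, 0, 0, 0, 0]'

```text
clock: 16.05
tool_pos: [0.4514, -0.001, 0.0208]
tcp_rot: [0.024, 1.0, -0.0, 0.001]
ft_force: [-0.7, 0.5, -0.7]
opening: 0.0124
```

move_arm --commands '[1, 0, 0, 0.001, 0, 1, 0, 0, 0.001, 0, 1, 0, 0, 0, 0]'

```text
clock: 16.3
tool_pos: [0.4513, -0.001, 0.0193]
tcp_rot: [0.024, 1.0, -0.0, 0.001]
ft_force: [-3.3, 0.6, 13.4]
opening: 0.0119
```

move_arm --commands '[-1, 0, 0, -0.001, 0, -1, 0, 0, 0, 0, -1, 0, 0, 0, 0, -1, 0, 0, 0, 0, -1, 0, 0, -0.01, 0, -1, 0, 0, -0.03, 0, -1, 0, 0, -0.035, 0, -1, 0, 0, -0.035, 0, -1, 0, 0, -0.035, 0, -1, 0, 0, -0.025, 0, -1, -0.015, -0.002, 0, 0, -1, -0.03, -0.003, 0, 0, -1, -0.03, -0.003, 0, 0, -1, -0.02, -0.002, 0, 0, -1, -0.01, -0.001, 0, 0, -1, 0, 0, 0, 0, -1, 0, 0, 0, 0]'

```text
clock: 17.72
tool_pos: [0.5547, -0.017, 0.1894]
tcp_rot: [0.024, 1.0, 0.0, -0.0]
ft_force: [0.3, 0.8, -0.2]
opening: 0.0853
```

```bash
python3 - <<'E'
from h import *
p,d,W=wrist("w6")
near=(d>0)&(abs(W[...,0]-.584)<.07)&(abs(W[...,1]+.021)<.04)
rep(W,near&(W[...,2]>.058)&(W[...,2]<.074),"knob")
near=(d>0)&(abs(W[...,0]-.584)<.1)&(abs(W[...,1]+.021)<.06)
rep(W,near&(W[...,2]>.074)&(W[...,2]<.09),"rim")
near=(d>0)&(abs(W[...,0]-.45)<.1)&(abs(W[...,1])<.06)
rep(W,near&(W[...,2]>.007)&(W[...,2]<.05),"lid")
rep(W,near&(W[...,2]>.026)&(W[...,2]<.05),"bar")
go(584.2,-20.9,62,87.2)
E
```

```text
knob [315. 157.] 282 z 0.0664 ctr [530.  -17.5] [57.5  0.6] 87.0 mean [530.  -17.5  66.1]
knob [315. 257.] 1051 z 0.0664 ctr [586.5 -20.4] [ 50.3 100.6] 86.9 mean [613.  -22.4  66.2]
knob [315. 224.] 753 z 0.0668 ctr [584.3 -20.1] [23.2 23.3] 88.2 mean [583.2 -20.2  66.4]
rim [315. 227.] 2592 z 0.0789 ctr [585.1 -20.3] [ 58.1 111. ] 86.9 mean [582.8 -20.6  78.6]
lid [332.  58.] 7603 z 0.0122 ctr [460.   -0.9] [54.  90.8] 87.2 mean [458.5  -1.   15.4]
lid [316. 150.] 547 z 0.0317 ctr [530.  -17.4] [57.9  0.7] 86.8 mean [530.  -17.3  30. ]
lid [293. 170.] 102 z 0.0177 ctr [548.6 -37.2] [18.5  8.1] 59.6 mean [548.3 -38.3  21.5]
bar [332.  44.] 1491 z 0.0298 ctr [ 4.501e+02 -2.000e-01] [13.8 59.7] 87.3 mean [ 4.494e+02 -4.000e-01  2.970e+01]
bar [316. 151.] 345 z 0.0382 ctr [530.  -17.4] [57.9  0.7] 86.8 mean [530.  -17.3  38.2]
t 17.77 pos [554.4 -16.9 189.4] ey 87.2 q6 -1.64 F [ 0.05 -0.3  -0.01] open 0.0852
  turn 0.01 then shift mm [-30.1  -2.6 127.4]
```

View pics/w6.png

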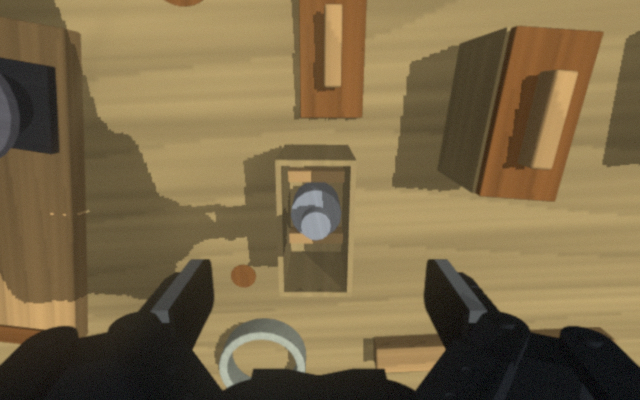

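move_arm --commands '[-1, -0.015, -0.0015, 0, 0, -1, -0.015, -0.0015, 0, 0, 0, 0, 0, 0, 6.92, 0, 0, 0, 0, 6.92, 0, 0, 0, 0, 6.92, 0, 0, 0, 0, 6.92, 0, 0, 0, 0, 6.92, 0, 0, 0, 0, 6.92, 0, 0, 0, 0, 6.92, 0, 0, 0, 0, 6.92, 0, 0, 0, 0, 6.92, 0, 0, 0, 0, 6.92, 0, 0, 0, 0, 6.92, 0, 0, 0, 0, 6.92, 0, 0, 0, 0, 6.92, 0, 0, 0, 0, 0, 0, 0, 0, 0, 0]'

```text
clock: 19.18
tool_pos: [0.5844, -0.0213, 0.1896]
tcp_rot: [0.723, 0.691, -0.0, -0.0]
ft_force: [1.1, -0.4, 0.1]
opening: 0.0427
```

```bash
python3 - <<'E'
from h import *
p,d,W=wrist("w7")
near=(d>0)&(abs(W[...,0]-.584)<.03)&(abs(W[...,1]+.021)<.03)
rep(W,near&(W[...,2]>.058)&(W[...,2]<.074),"knob")
go(584.3,-20.2,45,177.2)
E
```

```text
knob [328. 153.] 190 z 0.0672 ctr [594.6   7.9] [ 0.5 38.8] 86.9 mean [593.9   8.   66.3]
knob [317. 189.] 781 z 0.067 ctr [584.7 -20. ] [23.4 23.1] 86.4 mean [584.7 -19.4  66.6]
knob [317. 221.] 537 z 0.0664 ctr [584.  -45.5] [ 1.5 60. ] 86.7 mean [583.4 -45.5  66.2]
t 19.23 pos [584.5 -21.4 189.6] ey -2.5 q6 -0.07 F [ 0.06 -0.48  0.07] open 0.0428
  turn 0.3 then shift mm [  1.2  -0.3 144.6]
```

View pics/w7.png

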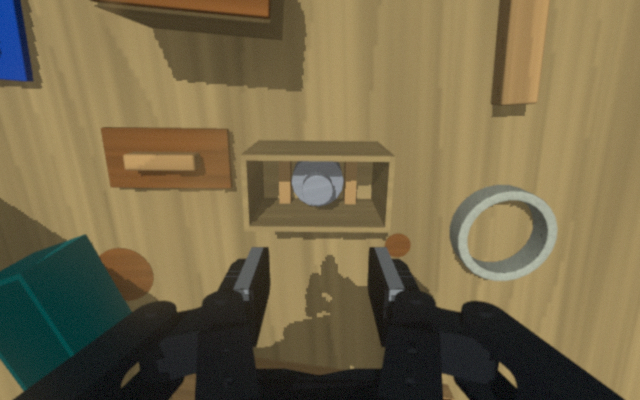

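move_arm --commands '[0, 0.001, 0, 0.02, 0, 0, 0, 0, 0.03, 0, 0, 0, 0, 0.03, 0, 0, 0, 0, 0.025, 0, 0, 0, 0, 0.015, 0, 0, 0, 0, 0.01, 0, 0, 0, 0, 0.008, 0, 0, 0, 0, 0.004, 0, 0, 0, 0, 0.002, 0, 0, 0, 0, 0, 0]'

```text
clock: 20.07
tool_pos: [0.5853, -0.0205, 0.0457]
tcp_rot: [0.724, 0.69, 0.0, 0.0]
ft_force: [-0.8, -0.6, 0.4]
opening: 0.0428
```

Free of contact at depth; close and lift.

move_arm --commands '[1, 0, 0, 0, 0, 1, 0, 0, 0, 0, 1, 0, 0, 0, 0, 1, 0, 0, 0, 0, 1, 0, 0, 0, 0, 1, 0, 0, -0.004, 0, 1, 0, 0, -0.006, 0, 1, 0, 0, 0, 0, 1, 0, 0, 0, 0]'

```text
clock: 20.82
tool_pos: [0.5852, -0.0205, 0.0556]
tcp_rot: [0.724, 0.69, 0.0, 0.0]
ft_force: [-1.0, -0.3, -5.6]
opening: 0.0206
```

```bash
python3 - <<'E'
from h import *
p,d,W=wrist("w8")
go(481,-263,150)
E
```

```text
t 20.87 pos [585.  -20.5  55.3] ey -2.7 q6 -0.07 F [-0.12  0.29 -5.08] open 0.0212
  turn 0 then shift mm [-247.2  -92.3  -94.7]
```

View pics/w8.png

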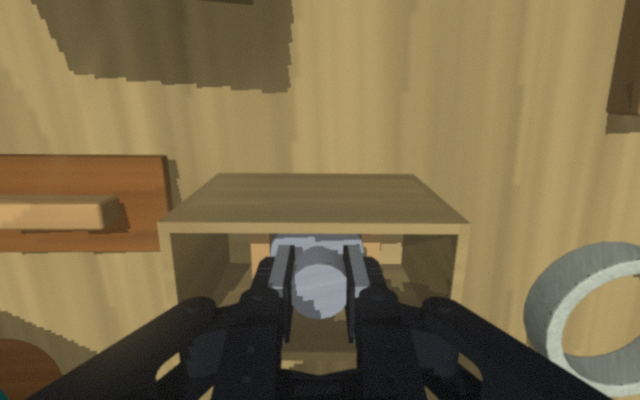

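move_arm --commands '[1, 0, 0, -0.01, 0, 1, 0, 0, -0.02, 0, 1, 0, 0, -0.025, 0, 1, 0, 0, -0.025, 0, 1, 0, 0, -0.015, 0, 1, -0.01, -0.004, 0, 0, 1, -0.02, -0.0075, 0, 0, 1, -0.027, -0.01, 0, 0, 1, -0.027, -0.01, 0, 0, 1, -0.027, -0.01, 0, 0, 1, -0.027, -0.01, 0, 0, 1, -0.027, -0.01, 0, 0, 1, -0.027, -0.01, 0, 0, 1, -0.027, -0.01, 0, 0, 1, -0.018, -0.007, 0, 0, 1, -0.01, -0.004, 0, 0, 1, 0, 0, 0, 0, 1, 0, 0, 0, 0, 1, 0, 0, 0, 0]'

```text
clock: 22.45
tool_pos: [0.4809, -0.2619, 0.15]
tcp_rot: [0.724, 0.69, 0.0, -0.0]
ft_force: [1.0, -1.0, -5.0]
opening: 0.0212
```

```bash
python3 - <<'E'
from h import *
p,d,W=wrist("w9")
go(481,-263,120)
p,d=capture("side"); cv2.imwrite("pics/s9.png",p)
E
```

```text
t 22.5 pos [ 481.  -261.8  150.1] ey -2.7 q6 -0.54 F [-0.3  -0.46 -5.01] open 0.0207
  turn 0 then shift mm [-1.2  0.  30.1]
```

View pics/w9.png

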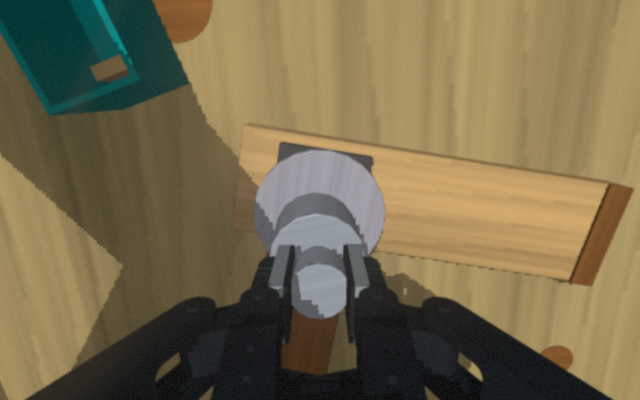

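View pics/s9.png

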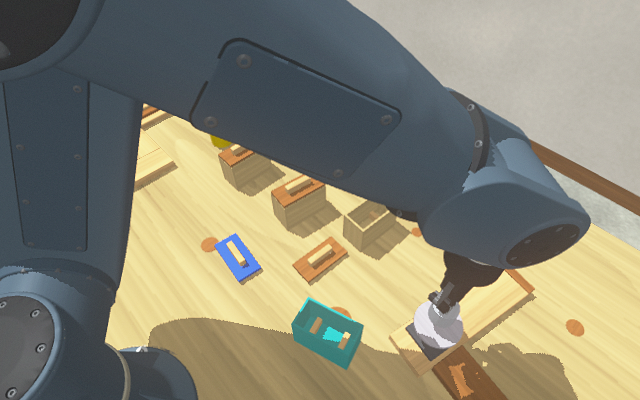

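The weight hangs upright over the pad (disc centred about column 320). Lower slowly.

move_arm --commands '[1, -0.001, 0, 0.008, 0, 1, 0, 0, 0.01, 0, 1, 0, 0, 0.006, 0, 1, 0, 0, 0.003, 0, 1, 0, 0, 0.002, 0, 1, 0, 0, 0.002, 0, 1, 0, 0, 0.002, 0, 1, 0, 0, 0.002, 0, 1, 0, 0, 0.001, 0, 1, 0, 0, 0.001, 0, 1, 0, 0, 0, 0]'

```text
clock: 23.47
tool_pos: [0.4808, -0.2638, 0.1133]
tcp_rot: [0.724, 0.69, 0.0, 0.0]
ft_force: [-1.0, 0.9, -3.8]
opening: 0.0208
```

move_arm --commands '[1, 0, 0, 0.001, 0, 1, 0, 0, 0.001, 0, 1, 0, 0, 0.001, 0, 1, 0, 0, 0.001, 0, 1, 0, 0, 0.0005, 0, 1, 0, 0, 0, 0, 1, 0, 0, 0, 0]'

```text
clock: 24.05
tool_pos: [0.4808, -0.2638, 0.1089]
tcp_rot: [0.724, 0.69, 0.0, 0.0]
ft_force: [-1.1, 0.8, -2.0]
opening: 0.0207
```

move_arm --commands '[1, 0, 0, 0.0005, 0, 1, 0, 0, 0, 0, 1, 0, 0, 0.0005, 0, 1, 0, 0, 0, 0]'

```text
clock: 24.38
tool_pos: [0.4809, -0.2639, 0.1081]
tcp_rot: [0.724, 0.69, 0.0, 0.0]
ft_force: [-1.9, 1.1, 1.4]
opening: 0.0207
```

move_arm --commands '[0, 0, 0, 0, 0, 0, 0, 0, 0, 0, 0, 0, 0, 0, 0, 0, 0, 0, 0, 0, 0, 0, 0, -0.01, 0, 0, 0, 0, -0.02, 0, 0, 0, 0, -0.03, 0, 0, 0, 0, -0.03, 0, 0, 0, 0, -0.03, 0, 0, 0, 0, -0.02, 0, 0, 0.03, 0, -0.01, 0, 0, 0.035, 0, 0, 0, 0, 0.035, 0, 0, 0, 0, 0.035, 0, 0, 0, 0, 0.02, 0, 0, 0, 0, 0, 0, 0, 0, 0, 0, 0, 0]'

```text
invalid input
```

```bash
python3 - <<'E'
from h import *
for n in ("side","top"):
    p,d=capture(n); cv2.imwrite(f"pics/{n}9b.png",p); W=cloud(n,d)
    ok=d>0
    near=ok&(abs(W[...,0]-.481)<.06)&(abs(W[...,1]+.263)<.06)
    rep(W,near&(W[...,2]>.055)&(W[...,2]<.085),n+" pad");rep(W,near&(W[...,2]>.115)&(W[...,2]<.16),n+" knob",15)
    if n=="top":
        inb=ok&(W[...,0]>.27)&(W[...,0]<.9)&(W[...,1]>-.2)&(W[...,1]<.6)
        rep(W,inb&(W[...,2]>.081)&(W[...,2]<.115),"plates");rep(W,inb&(W[...,2]>.074)&(W[...,2]<.081),"rim")
        rep(W,inb&(W[...,2]>.008)&(W[...,2]<.04),"low",150)
go(481,-263,150)
E
```

```text
side pad [435. 332.] 1128 z 0.0661 ctr [ 477.8 -266.2] [77.7 83.9] 10.2 mean [ 467.9 -270.8   66.8]
side knob [445. 317.] 53 z 0.153 ctr [ 464.6 -271.3] [14.4 31.9] 80.7 mean [ 463.2 -273.6  144.3]
top pad [447. 230.] 415 z 0.067 ctr [ 480.7 -254.2] [61.9 82.5] 86.5 mean [ 481.9 -250.2   67.6]
top knob [458. 231.] 101 z 0.131 ctr [ 483.2 -258.3] [17.  59.8] 85.2 mean [ 481.5 -256.8  134. ]
plates [307. 222.] 872 z 0.0893 ctr [507.3 129.3] [ 57.6 109.9] 82.9 mean [507.  129.2  91.1]
plates [237. 227.] 862 z 0.0892 ctr [493.4 315.5] [107.   56.2] 0.7 mean [493.3 315.   91.5]
plates [185. 219.] 182 z 0.1068 ctr [515.7 465.3] [54.6 57. ] 86.4 mean [514.5 452.5 104.1]
low [382. 135.] 343 z 0.0253 ctr [755.  -84.7] [85.4 90.1] 87.8 mean [754.1 -83.8  23.2]
low [300. 137.] 946 z 0.0224 ctr [752.1 153.4] [ 32.  239.8] 0.6 mean [751.  153.2  21.8]
low [364. 192.] 204 z 0.023 ctr [585.2 -24. ] [46.1 98.9] 86.9 mean [590.2 -29.3  22.6]
low [354. 242.] 743 z 0.0146 ctr [448.8  -1.6] [ 54.3 110.3] 87.2 mean [448.6  -1.3  16.7]
low [167. 286.] 1400 z 0.0226 ctr [319.9 536.4] [100.5 127.2] 0.5 mean [326.  528.6  22. ]
low [406. 284.] 240 z 0.0227 ctr [ 337.7 -140.3] [40.7 96.4] 17.1 mean [ 332.5 -146.8   22.8]
low [309. 287.] 758 z 0.0146 ctr [322.9 125.7] [110.2  55.4] 83.5 mean [323.8 125.6  16.7]
t 24.48 pos [ 480.9 -263.9  108.1] ey -2.8 q6 -0.54 F [-1.05  0.51  2.54] open 0.0207
  turn 0 then shift mm [  0.9   0.1 -41.9]
```

View pics/side9b.png

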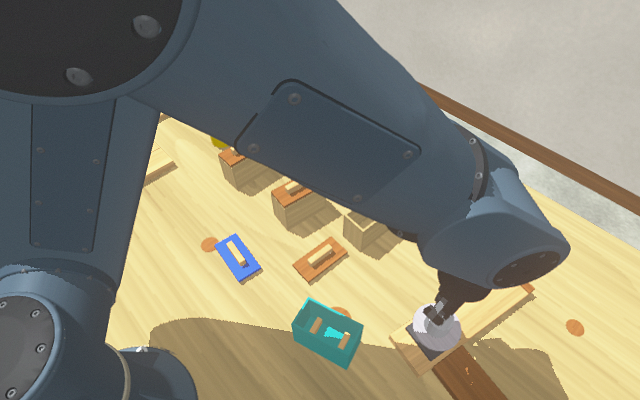

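View pics/top9b.png

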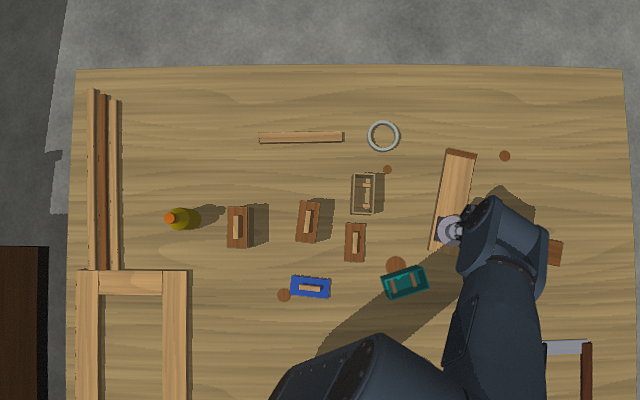

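That move was refused because a row had the wrong number count, so the arm is still holding the weight. The pad face reads 66–67 mm, i.e. fully down. Release and retreat.

move_arm --commands '[0, 0, 0, 0, 0, 0, 0, 0, 0, 0, 0, 0, 0, 0, 0, 0, 0, 0, 0, 0, 0, 0, 0, -0.01, 0, 0, 0, 0, -0.02, 0, 0, 0, 0, -0.03, 0, 0, 0, 0, -0.03, 0, 0, 0, 0, -0.03, 0, 0, 0, 0, -0.02, 0, 0, 0.03, 0, 0, 0, 0, 0.035, 0, 0, 0, 0, 0.035, 0, 0, 0, 0, 0.035, 0, 0, 0, 0, 0.02, 0, 0, 0, 0, 0, 0, 0, 0, 0, 0, 0, 0, 0]'

```text
clock: 25.9
tool_pos: [0.4884, -0.1083, 0.2486]
tcp_rot: [0.723, 0.691, 0.0, 0.0]
ft_force: [-0.5, 0.1, 0.4]
opening: 0.0426
```

```bash
python3 - <<'E'
from h import *
for n in ("side","top"):
    p,d=capture(n); cv2.imwrite(f"pics/{n}10.png",p); W=cloud(n,d)
    ok=d>0
    near=ok&(abs(W[...,0]-.481)<.06)&(abs(W[...,1]+.263)<.06)
    rep(W,near&(W[...,2]>.055)&(W[...,2]<.085),n+" pad");rep(W,near&(W[...,2]>.115)&(W[...,2]<.16),n+" knob",15)
    if n=="top":
        inb=ok&(W[...,0]>.27)&(W[...,0]<.9)&(W[...,1]>-.2)&(W[...,1]<.6)
        rep(W,inb&(W[...,2]>.074)&(W[...,2]<.115),"boxes")
        rep(W,inb&(W[...,2]>.008)&(W[...,2]<.04),"low",250)
go(481,-263,150)
E
```

```text
side pad [435. 331.] 1198 z 0.066 ctr [ 479.5 -266.4] [82.  83.7] 13.7 mean [ 469.9 -269.1   66.7]
side knob [443. 312.] 228 z 0.1293 ctr [ 477.7 -265.4] [24.1 23. ] 23.1 mean [ 475.9 -265.7  127.6]
boxes [363. 193.] 206 z 0.0806 ctr [583.2 -21.6] [ 58.5 110.1] 87.0 mean [582.5 -20.8  80.5]
boxes [307. 222.] 898 z 0.0892 ctr [507.3 129.3] [ 58.1 109.8] 82.9 mean [507.1 129.   90.9]
boxes [238. 227.] 898 z 0.0891 ctr [493.1 315.6] [107.1  56.6] 0.2 mean [493.1 314.   91.1]
boxes [185. 219.] 208 z 0.1061 ctr [515.8 464.9] [54.1 56.1] 89.7 mean [514.7 451.6 101.8]
boxes [388. 286.] 57 z 0.0808 ctr [330.5 -83.7] [24.1 62.6] 80.8 mean [335.7 -85.7  80.6]
low [382. 135.] 343 z 0.0249 ctr [754.1 -85.1] [88.4 86.8] 25.4 mean [754.8 -84.2  23.2]
low [300. 137.] 944 z 0.0226 ctr [752.3 153.5] [ 31.8 239.5] 0.5 mean [751.  152.8  22.1]
low [354. 242.] 744 z 0.0145 ctr [448.8  -1.6] [ 54.4 110.5] 87.4 mean [448.8  -1.4  16.7]
low [167. 286.] 1403 z 0.0226 ctr [319.8 536.4] [100.7 127.1] 0.8 mean [325.9 529.1  22.2]
low [309. 287.] 763 z 0.0146 ctr [323.1 125.9] [110.5  55.1] 83.5 mean [323.9 125.7  16.7]
t 26.0 pos [ 488.3 -109.6  248.3] ey -2.8 q6 -0.27 F [-0.12 -0.65  0.3 ] open 0.0425
  turn 0 then shift mm [-153.5    0.    98.3]
```

View pics/side10.png

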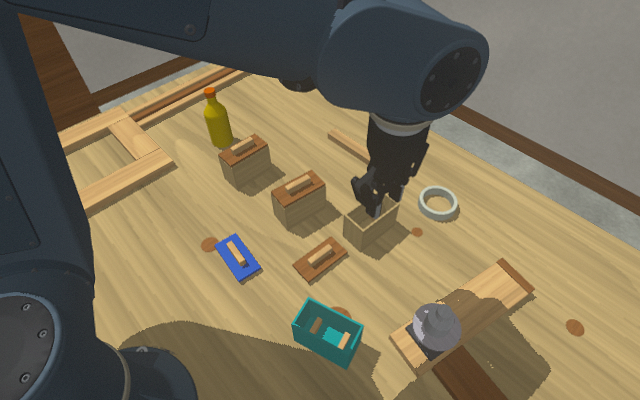

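The weight stands on the pad at pixel (437, 325), with the pad face at 66 mm (down its full 12 mm) and the knob top at about 129 mm. The boxes and the lid are upright and flat, and the arm is clear. Handing in.

```bash
python3 -c "
from h import *
print(ticket.sign_off())"
```

```text
the job is handed in; nothing more can be done
None
```

The steel weight is on the clamp pad, pressing it fully down, and I handed the job in at about 26 s of the 72 s allowed. No verdict was reported.

- **Hefting:** I lifted boxes 1, 2 and 3 in that order, each about 27 mm and with its lid on. They pulled about 3.3 N, 3 N and 7.8 N, so box 3 held the steel. Each went back upright.
- **Opening and placing:** I laid box 3's lid flat on the bench at about (0.449, -0.002) m. I gripped the weight by its knob, lowered it slowly onto the pad and released it once the pad was on its stop.
- **Final checks:**
  - The pad face read about 66 mm, down from 78 mm, so about 12 mm of travel.
  - All three boxes were upright, and boxes 1 and 2 still had their lids on.
  - The moulding strip and tape measured within about 1 mm of where they started. The glue bottle, which is harder to see from above, measured within about 2 mm.
  - The gripper was clear of everything.
- **What failed or disagreed:** one release command was refused for a wrong number count, and nothing moved. I re-sent it correctly. In the last view the side camera placed the weight about 3–4 mm from the pad centre I had measured earlier from above. That is within what the calibration and partial view explain, and well inside the pad's 42 mm radius.

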